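# Load a conduit box into the deburring tumbler and start it

### The arm

A 6-joint arm with a two-finger parallel gripper is mounted at the origin on the work surface. World frame = base frame: x ahead of the robot, y to its left, z up, the work surface at z = 0. Lengths are in mm, angles in rad, forces in N, time in s.
With the tool pointing down it reaches from about 275 to 725 mm from the base axis. Payload 15.9 kg.
Tool frame: the origin (TCP) lies at the very end of the fingers, on their centre line; the grasp point (between the pads) lies 19 mm behind it; z points along the fingers, y is the direction in which the jaws open and shut (so a half turn about z gives the same grasp; the last joint's range is limited). The gripper opens to 85 mm and grips with 20 to 120 N. Pads are 22 mm wide; open, the fingers measure 114 mm over their backs; the gripper's body (76 mm by 85 mm) begins 54 mm behind the grasp point. The pads swing forward as they close: fully open they stand 13 mm farther back than shut.
Start: joints at [-1.314, 0.213, -0.034, 1.323, 0, 1.571], TCP at [126.988, -483.59, 231.306] pointing down, gripper open.
Joint ranges: [-2.98, 2.98], [-0.74, 1.72], [-1.14, 1.35], [-2.1, 2.04], [-1.57, 1.44], [-3.14, 3.14]. Speed limits (rad/s): [1.89, 1.89, 2.39, 2.57, 3.14, 3.14].

### API

Orientations are given as a unit quaternion [w, x, y, z].
In Python, from bench import arm, vision gives the robot as it stands.
- The arm moves only by the tool servo_tool, never from a script. Its argument "rows" is a list that holds one entry, the list of rows, each a list of 7 numbers: the turn, a rotation vector about the world's x, y, z in rad, then the shift along the world's x, y, z in m, then the opening, from 0 (shut) to 1 (fully open). A call has 1 to 8 rows; each row shifts and turns the commanded pose from where the row before left it; what a row does not reach is not made up. A row lasts 1/12 s, in which the tool goes at most 41.7 mm and 7.16 degrees, less where a joint would pass 70% of its speed; a pose out of reach is approached as far as the arm can. A call is refused whole if a number of a shift passes 0.0417 or a number of a turn 0.125, either way. A call with a gripper value outside its range is refused whole. The fingers move at their own pace and stop on an object; the grip force is fixed at half the most. Time passes only in rows, so rows that do not move let the fingers close. It gives the time, the measured TCP pose, the force and the opening at its end, in the units of the state.
- arm.get_obs(): the state, without advancing time (a new reading comes with each control period).
- vision.capture(name): name is "side" or "top"; returns the picture (420x560x3 uint8, red, green, blue); there is no depth.
- vision.camera_model(name): a dict with "fx", "fy", "cx", "cy" (pixels), "rvec" (rotation vector, rad) and "tvec" (3), from world to camera coordinates, as OpenCV has them. Camera axes: x right, y down, z forward; pixel columns grow to the right and rows downward; lengths in mm; the calibration is good to about 2 mm. A picture is of the moment at which its call begins. camera_model takes no time and is no camera call.
- arm.finish_job(): hands the job in, once; it reports no verdict.
The state is a dict: "t": time; "joint_pos": joint angles; "qvel": joint speeds; "tau": joint torques, N m; "tool_pos": TCP position; "tool_rot": TCP orientation; "contact_force": force on the tool from outside, world axes, zero at the start; "wrist_torque": the same for the moment, N m; "opening": finger opening in mm.
Only numpy, scipy, OpenCV 4.12 (cv2) and the standard library are available. Lean on these libraries where they do the work, as an engineer would, in place of code of your own. Each camera call takes 0.05 s, during which the arm holds its last target. There are 200 camera calls.

### The job

Push the round white conduit box along the feed deck and through the orange sprung flap, so that it drops into the tumbler's hopper; let the box itself open the flap and keep your fingers off it. When the flap has swung shut behind the box, start the tumbler by pressing down the green end of its rocker switch. Leave the tin, the pipe cutter and the elbow where they are.

Things in the scene. Friction and masses are not known exactly. Their poses are not given: they have to be found in the camera images.
- conduit_box: Round white plastic conduit junction box with a grey disc on top: a flat cylinder 62 mm in diameter and 30 mm high, about 80 g, standing on the feed deck at an unknown offset from the inlet. Origin at the centre of its underside, z up. It slides when pushed; two fingertips about 30 mm apart cradle its round side so that it does not slip off to one side.
- box_center (a point): Centre of the conduit box, 15 mm above its underside.
- tumbler: Blue bench-top deburring tumbler, fixed to the table; its place and yaw vary. Origin on the table under the middle of the inlet, in the plane of the inlet's front face; x points into the machine (the way the box is to be pushed), y to the left when looking that way, z up. In order along x: feed deck, inlet with flap, hopper, and from x = 150 to 280 mm the blue drum, 142 mm high.
- deck (a point): Centre of the top of the level dark steel feed deck before the inlet, 90 mm above the table; axes as the tumbler's. The deck reaches from x = -154 to -4 mm in the tumbler's frame and is 190 mm wide (y from -95 to 95 mm), with side lips 6 mm wide and 5 mm high; its edge away from the inlet is open.
- inlet (a point): Middle of the inlet's lower edge, at deck height (90 mm) in the plane of its front face; axes as the tumbler's. The opening is 78 mm wide (y from -39 to 39 mm) and 40 mm high, between blue jambs and under a yellow lintel; jambs and lintel reach from x = 0 to 10 mm; the lintel's top is 50 mm above the deck.
- hopper (a point): Centre of the rubber floor (10 mm above the table) of the hopper behind the inlet, closed all round, under a clear cover as high as the lintel's top. Inside it spans x = 0 to 145 mm and y = -70 to 70 mm of the tumbler's frame. A box whose centre is pushed 20 mm or more past the end of the deck (80 mm above this floor) tips and drops in by itself.
- flap (a joint): Orange sprung flap, 74 mm wide and 37 mm high, hung from a hinge 41 mm above the deck and 15 mm behind the inlet's front face. 0 = hanging shut; grows to 1.4 rad as it swings inward (it cannot swing out). A light spring shuts it: under 2 N at its lower edge opens it.
- flap_edge (a point): Middle of the flap's lower edge.
- switchbox: Yellow starter box 105 mm (x) by 70 mm (y) by 55 mm high, fixed to the table on one side or the other of the feed deck. Origin at the centre of its underside; its x axis points from the red to the green end of the rocker, which lies on top of it.
- rocker (a joint): Black over-centre rocker, 60 mm long (along the switchbox's x), 34 mm wide, 8 mm thick, pivoted at its middle 69 mm above the table. 0 = off (red end down, green end up); 0.44 rad = on (green end down). Past the middle (0.22 rad) it snaps over and stays. About 3 N on the green end flips it; that point moves down about 9 mm from off to on.
- rocker_on (a point): Top face of the rocker in the middle of its green end, 21 mm from the pivot; about 78 mm above the table when off, 69 mm when on.
- tin: Bystander: white and blue tin of pipe cement, 68 mm in diameter, 100 mm high, standing on the other side of the deck. Origin at the centre of its underside.
- cutter: Bystander: green pipe cutter, about 210 mm long, 66 mm wide, 18 mm high, lying on the table. Origin on its underside near its middle.
- elbow: Bystander: white pipe elbow with two 50 mm legs, 32 mm thick, lying on the table. Origin under its corner.
Things that resemble listed ones, but are neither listed nor needed, are in the scene too. What is shaped like the switchbox but pink or turquoise is not meant. What is shaped like the conduit_box but blue is not meant.

How it is judged (in metres and radians):
On the way, in this order (a step that is already met when the one before it is completed fails the run):
1. the conduit box lies in the hopper and the flap has shut behind it (x of box_center in the frame of tumbler between -0.004 and 0.145 m and y of box_center in the frame of tumbler between -0.07 and 0.07 m and height (world z) of box_center below 0.07 m and value of joint flap below 0.1 rad), for 0.2 s.
2. the rocker is switched on (value of joint rocker above 0.34 rad), for 0.2 s.
At the end, for the whole second after the job is handed in: The conduit box is at rest inside the hopper (its centre within the hopper's walls and under 70 mm above the table), the flap is shut (under 0.1 rad), the rocker is on (over 0.34 rad), and tin, cutter and elbow are within 30 mm of where they began (all of step 1 and value of joint rocker above 0.34 rad and linear speed of conduit_box below 0.02 m/s and distance of each of tin, cutter, elbow from where it was at the start of the episode below 0.03 m); the robot touches nothing.
It fails at once if the white and blue tin is moved more than 30 mm (distance of tin from where it was at the start of the episode above 0.03 m).
It fails at once if the green pipe cutter is moved more than 30 mm (distance of cutter from where it was at the start of the episode above 0.03 m).
It fails at once if the white elbow is moved more than 30 mm (distance of elbow from where it was at the start of the episode above 0.03 m).
It fails at once if the fingers push on the flap (over 2 N) (contact force between the fingers and flap above 2 N).
It also fails if it takes over 51 s, if anything falls off the work surface, if the arm or the gripper's body presses on something with over 40 N, if the wrist force passes 120 N, or if a joint passes its speed limit or range.

## Working session

There is one attempt and no reset: what is moved stays moved. The work goes in short steps, Python scripts to look and compute and a tool call to move; the robot and the scene stay as the last step left them, time stands still between calls to the robot, and variables do not carry over. Pictures are saved under pics/ and viewed, about 8 in all and at most 12, crops included, and the job is handed in when it is done.

Besides the shell and the picture viewer there is one more tool, called after "Call:" in YAML: its name, and indented under it one key for each argument. servo_tool: Moves the arm, as the interface text tells. Its arguments: {"type":"object","properties":{"rows":{"type":"array"}},"required":["rows"]}

```bash
mkdir -p pics; ls; cat > h.py <<'E'
import numpy as np,cv2
from bench import arm,vision
def cam(n):
    m=vision.camera_model(n);K=np.array([[m['fx'],0,m['cx']],[0,m['fy'],m['cy']],[0,0,1.]])
    return K,cv2.Rodrigues(np.array(m['rvec'],float))[0],np.array(m['tvec'],float).ravel()
def ray(n,u,v):
    K,R,t=cam(n);return -R.T@t,R.T@np.linalg.inv(K)@np.array([u,v,1.])
def onz(n,u,v,z):
    c,d=ray(n,u,v);return c+d*(z-c[2])/d[2]
def proj(n,p):
    K,R,t=cam(n);q=K@(R@np.array(p,float)+t);return q[:2]/q[2]
E
python3 - <<'E'
from h import *
for n in('top','side'):
    im=vision.capture(n);cv2.imwrite(f'pics/{n}0.png',im[:,:,::-1])
    K,R,t=cam(n);print(n,K.round(1).tolist(),(-R.T@t).round(),R[2].round(2))
print(arm.get_obs())
E
```

```text
pics
top [[408.5, 0.0, 273.0], [0.0, 408.5, 211.1], [0.0, 0.0, 1.0]] [ 442.  -62. 1413.] [ 0.09 -0.01 -1.  ]
side [[484.6, 0.0, 291.1], [0.0, 484.6, 205.9], [0.0, 0.0, 1.0]] [ 283. 1408.  918.] [ 0.15 -0.86 -0.49]
{'t': 0.1, 'joint_pos': array([-1.31398843e+00,  2.13325812e-01, -3.49582585e-02,  1.32349203e+00,
       -8.19294035e-06,  1.57081595e+00]), 'qvel': array([ 2.37579670e-04,  6.03993260e-04,  1.24381407e-03,  2.10457165e-05,
       -1.06683874e-03, -2.79780715e-04]), 'tau': array([-9.07613921e-04, -6.87245464e+01,  4.87806451e+01,  1.21352897e-02,
       -2.20658458e-04,  9.03301753e-06]), 'tool_pos': array([ 126.92147657, -483.3246107 ,  230.87133332]), 'tool_rot': array([-4.85329344e-04,  9.91768671e-01,  1.28041647e-01, -6.67982910e-05]), 'contact_force': array([-0.52507962, -0.14055474,  0.65093213]), 'wrist_torque': array([-0.0170292 , -0.01257561, -0.01294054]), 'opening': 85.44404278946804}
```

View pics/top0.png

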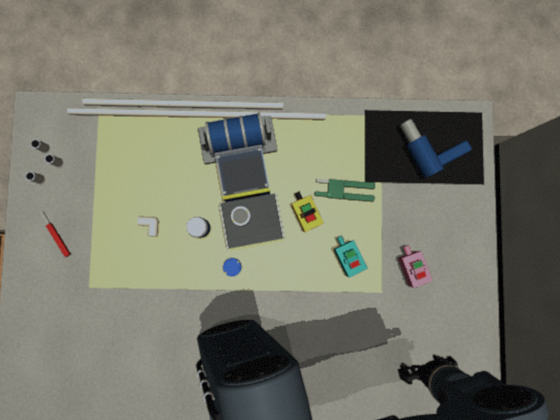

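View pics/side0.png

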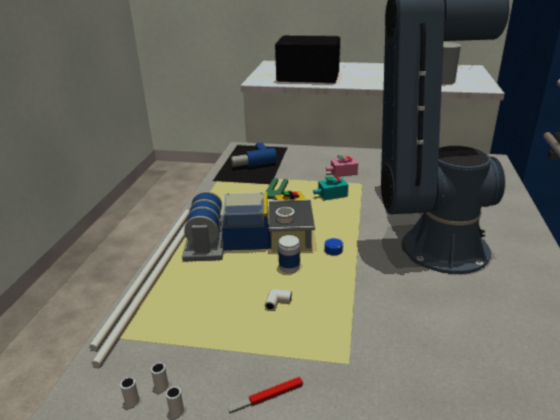

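The top view shows the white box at about (240,216) on the deck, the yellow lintel near (245,194), the yellow switchbox at (307,212), the tin at (198,228) and the cutter at (345,189). The drum is at (237,133). The side view agrees. Next I'll measure these.

```bash
python3 - <<'E'
from h import *
im=cv2.imread('pics/top0.png');hsv=cv2.cvtColor(im,cv2.COLOR_BGR2HSV)
c=im[100:260,190:340];cv2.imwrite('pics/c0.png',cv2.resize(c,None,fx=5,fy=5,interpolation=cv2.INTER_CUBIC)[:, :750][:600+200])
def blobs(mask,roi,minA=5):
    x0,y0,x1,y1=roi;m=np.zeros_like(mask);m[y0:y1,x0:x1]=mask[y0:y1,x0:x1]
    for k in cv2.findContours(m,cv2.RETR_EXTERNAL,cv2.CHAIN_APPROX_NONE)[0]:
        if len(k)<5: continue
        a=cv2.contourArea(k)
        if a>=minA: yield a,cv2.minAreaRect(k),cv2.moments(k)
R=lambda lo,hi:cv2.inRange(hsv,lo,hi)
def show(n,mask,roi,z,minA=5):
    for a,r,m in blobs(mask,roi,minA):
        P=np.array([onz('top',*p,z)[:2] for p in cv2.boxPoints(r)]);C=onz('top',m['m10']/m['m00'],m['m01']/m['m00'],z)
        print(n,'A',a,'px',np.round(r[0],1),'cen',C[:2].round(1),'corners',P.round().tolist())
sw=(285,185,330,240)
show('lintel',R((22,170,120),(34,255,255)),(205,180,285,205),140)
show('swbox',R((22,170,120),(34,255,255)),sw,55)
show('green',R((40,100,40),(80,255,255)),sw,78,3)
show('red',cv2.bitwise_or(R((0,130,80),(8,255,255)),R((172,130,80),(180,255,255))),sw,66,3)
show('deck',R((0,0,0),(180,90,110)),(215,192,290,252),90,300)
show('box',R((0,0,125),(180,60,255)),(225,200,258,232),120,60)
show('tin',R((0,0,125),(180,60,255)),(180,210,215,242),100,60)
show('drum',R((100,120,40),(125,255,255)),(195,105,280,165),100,60)
E
```

```text
green A 53.5 px [306.  207.7] cen [ 570.9 -178.4] corners [[575.0, -160.0], [588.0, -188.0], [566.0, -198.0], [554.0, -169.0]]
green A 19.5 px [322.5 192. ] cen [ 618.2 -237.3] corners [[637.0, -211.0], [637.0, -254.0], [611.0, -254.0], [610.0, -211.0]]
red A 42.0 px [310.  217.4] cen [ 539.7 -193.3] corners [[543.0, -176.0], [555.0, -203.0], [537.0, -211.0], [525.0, -184.0]]
deck A 2454.5 px [251.  219.2] cen [ 5.268e+02 -1.000e-01] corners [[588.0, 103.0], [624.0, -71.0], [470.0, -102.0], [435.0, 71.0]]
box A 271.0 px [240.  215.5] cen [538.3  33.7] corners [[568.0, 63.0], [569.0, 6.0], [508.0, 5.0], [507.0, 62.0]]
tin A 1054.0 px [197.  225.5] cen [504.4 172.7] corners [[553.0, 229.0], [555.0, 120.0], [456.0, 117.0], [454.0, 225.0]]
drum A 389.0 px [217.6 136. ] cen [799.  115.2] corners [[841.0, 150.0], [852.0, 103.0], [757.0, 81.0], [746.0, 128.0]]
drum A 324.0 px [234.9 132.8] cen [811.   59.1] corners [[855.0, 89.0], [864.0, 49.0], [766.0, 30.0], [758.0, 69.0]]
drum A 392.0 px [252.3 129.8] cen [822.    2.6] corners [[865.0, 37.0], [876.0, -10.0], [779.0, -32.0], [768.0, 15.0]]
```

View pics/c0.png

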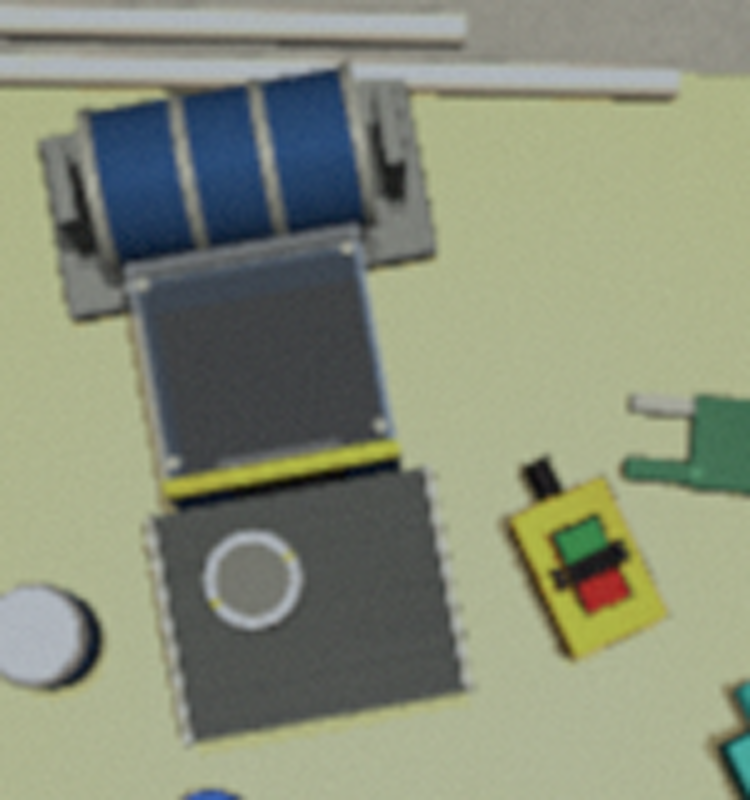

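The crop shows the deck corners at about (152,518), (425,470), (470,690) and (188,744). The lintel runs (165,490)–(398,450), the box is centred at (253,580), and the rocker's green patch is at (582,540). I'll turn these into frames.

```bash
python3 - <<'E'
from h import *
f=lambda u,v,z:onz('top',190+(u-2)/5,100+(v-2)/5,z)[:2]
im=cv2.imread('pics/top0.png');hsv=cv2.cvtColor(im,cv2.COLOR_BGR2HSV)
D=np.array([f(152,518,92),f(425,470,92),f(470,690,92),f(188,744,92)])
print('deck',D.round(),np.linalg.norm(D-np.roll(D,-1,0),axis=1).round(),D.mean(0).round(1))
L=np.array([f(165,490,140),f(398,450,140)]);print('lintel',L.round(),np.linalg.norm(L[0]-L[1]))
for n,v in [('lint',L[0]-L[1]),('far',D[0]-D[1]),('near',D[3]-D[2]),('left',D[0]-D[3]),('right',D[1]-D[2])]:
    a=np.degrees(np.arctan2(v[1],v[0])); print(n,round(a,1))
m=cv2.inRange(hsv,(18,190,90),(36,255,255));
for roi,z,n in[((205,180,285,205),140,'lintel'),((285,185,330,240),55,'sw')]:
    k=np.zeros_like(m);x0,y0,x1,y1=roi;k[y0:y1,x0:x1]=m[y0:y1,x0:x1]
    cs=cv2.findContours(cv2.morphologyEx(k,cv2.MORPH_CLOSE,np.ones((3,3))),cv2.RETR_EXTERNAL,cv2.CHAIN_APPROX_NONE)[0]
    if not cs: print(n,'none',hsv[(y0+y1)//2,x0:x1:8].tolist());continue
    c=max(cs,key=cv2.contourArea);r=cv2.minAreaRect(c);P=np.array([onz('top',*p,z)[:2] for p in cv2.boxPoints(r)])
    print(n,P.round().tolist(),P.mean(0).round(1),np.linalg.norm(P-np.roll(P,-1,0),axis=1).round())
print('box',f(253,580,120),'green',f(582,540,78),'red',f(606,592,66),'cut',f(625,468,18),'tin',f(40,637,100))
# box ring mask
b=cv2.inRange(hsv,(0,0,125),(180,60,255));b[:200]=0;b[232:]=0;b[:,:228]=0;b[:,254:]=0
ys,xs=np.nonzero(b);(c,r)=cv2.minEnclosingCircle(np.c_[xs,ys].astype(np.float32));print('box circ',c,r,onz('top',*c,120))
E
```

```text
deck [[ 579.  102.]
 [ 614.  -75.]
 [ 471. -106.]
 [ 433.   75.]] [180. 146. 185. 148.] [524.   -1.1]
lintel [[591.  89.]
 [620. -57.]] 148.23891116487886
lint 100.9
far 101.2
near 101.9
left 10.7
right 12.5
lintel none [[36, 54, 181], [36, 53, 183], [26, 52, 143], [90, 11, 67], [60, 5, 109], [31, 137, 154], [32, 158, 181], [31, 157, 135], [60, 26, 60], [36, 48, 181]]
sw none [[36, 47, 180], [26, 77, 123], [23, 167, 139], [120, 9, 30], [30, 155, 174], [35, 47, 180]]
box [537.46936579  33.43469649] green [ 571.04016836 -178.83513464] red [ 537.94885372 -196.17226453] cut [ 627.23828296 -213.17387483] tin [499.64937349 170.66036617]
box circ (240.0454559326172, 215.31817626953125) 9.775474548339844 [538.3564392   33.94733358 120.        ]
```

Results: tumbler yaw is about 11.4°, and the inlet is about (602,15). The box is about (538,34), which is x≈-59, y≈+31 mm in the tumbler's frame. It has to be centred first, so I'll grasp it, slide it over, and then push it. The sizes agree with the given ones to a few mm.

Call:
servo_tool:
  rows:
    - [[0, 0, 0, 0.0205, 0.026, 0, 1], [0, 0, 0, 0.0205, 0.026, 0, 1], [0, 0, 0, 0.0205, 0.026, 0, 1], [0, 0, 0, 0.0205, 0.026, 0, 1], [0, 0, 0, 0.0205, 0.026, 0, 1], [0, 0, 0, 0.0205, 0.026, 0, 1], [0, 0, 0, 0.0205, 0.026, 0, 1], [0, 0, 0, 0.0205, 0.026, 0, 1]]

```text
t: 0.77
tool_pos: [291.5, -274.1, 231.2]
tool_rot: [-0.0, 0.992, 0.128, -0.0]
contact_force: [0.9, -0.7, -0.0]
opening: 85.3
```

Call:
servo_tool:
  rows:
    - [[0, 0, 0, 0.0205, 0.026, 0, 1], [0, 0, 0, 0.0205, 0.026, 0, 1], [0, 0, 0, 0.0205, 0.026, 0, 1], [0, 0, 0, 0.0205, 0.026, 0, 1], [0, 0, 0, 0.0205, 0.026, 0, 1], [0, 0, 0, 0.0205, 0.026, 0, 1], [0, 0, 0, 0.0205, 0.026, 0, 1], [0, 0, 0, 0.0205, 0.026, 0, 1]]

```text
t: 1.43
tool_pos: [455.6, -65.9, 231.1]
tool_rot: [-0.0, 0.992, 0.128, -0.0]
contact_force: [0.6, -0.9, 0.9]
opening: 85.4
```

```bash
python3 - <<'E'
from h import *
o=arm.get_obs();print(o['t'],o['joint_pos'].round(3),o['tool_pos'].round(1),o['tool_rot'].round(4),o['opening'])
E
```

```text
1.4333 [-0.144  0.132 -0.133  1.306 -0.     2.741] [455.6 -65.9 231.1] [-0.000e+00  9.918e-01  1.282e-01 -1.000e-04] 85.38924338815217
```

Call:
servo_tool:
  rows:
    - [[0, 0, -0.0116, 0.0165, 0.02, -0.006, 1], [0, 0, -0.0116, 0.0165, 0.02, -0.006, 1], [0, 0, -0.0116, 0.0165, 0.02, -0.006, 1], [0, 0, -0.0116, 0.0165, 0.02, -0.006, 1], [0, 0, -0.0116, 0.0165, 0.02, -0.006, 1], [0, 0, 0, 0, 0, 0, 1], [0, 0, 0, 0, 0, 0, 1]]

```text
t: 2.02
tool_pos: [537.4, 33.2, 200.4]
tool_rot: [-0.0, 0.995, 0.1, -0.001]
contact_force: [-0.9, -0.3, 0.2]
opening: 85.5
```

```bash
python3 - <<'E'
from h import *
o=arm.get_obs();print(o['t'],o['joint_pos'].round(3),o['tool_pos'].round(1),o['tool_rot'].round(4))
im=vision.capture('side')
for p in [o['tool_pos'],[538,34,105]]: print(proj('side',p).round())
c=im[170:260,210:350,::-1];cv2.imwrite('pics/s1.png',cv2.resize(c,None,fx=5,fy=5,interpolation=cv2.INTER_CUBIC))
E
```

```text
2.0167 [ 6.200e-02  3.010e-01  3.000e-03  1.275e+00 -0.000e+00  3.003e+00] [537.4  33.2 200.4] [-0.000e+00  9.950e-01  1.001e-01 -9.000e-04]
[284. 190.]
[285. 215.]
```

View pics/s1.png

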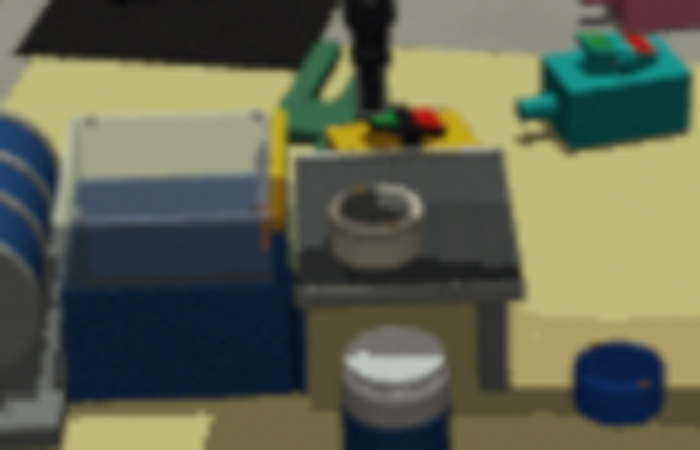

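The side view shows the box at (285,214.5), which agrees with my projection (285,215), and the tool tip is at (284,190). Descending to grasp.

Call:
servo_tool:
  rows:
    - [[0, 0, 0, 0, 0, -0.025, 1], [0, 0, 0, 0, 0, -0.025, 1], [0, 0, 0, 0, 0, -0.025, 1], [0, 0, 0, 0, 0, -0.017, 1], [0, 0, 0, 0, 0, -0.01, 1], [0, 0, 0, 0, 0, 0, 1], [0, 0, 0, 0, 0, 0, 1]]

```text
t: 2.65
tool_pos: [537.4, 32.0, 100.0]
tool_rot: [0.0, 0.995, 0.099, 0.0]
contact_force: [0.3, -0.0, 0.9]
opening: 85.6
```

Call:
servo_tool:
  rows:
    - [[0, 0, 0, 0, 0, 0, 0.8], [0, 0, 0, 0, 0, 0, 0.7], [0, 0, 0, 0, 0, 0, 0.6], [0, 0, 0, 0, 0, 0, 0.6], [0, 0, 0, 0, 0, 0, 0.6], [0, 0, 0, 0, 0, 0, 0.6]]

```text
t: 3.15
tool_pos: [538.3, 32.4, 101.0]
tool_rot: [0.0, 0.995, 0.099, 0.001]
contact_force: [-3.0, -1.8, 12.0]
opening: 60.0
```

Call:
servo_tool:
  rows:
    - [[0, 0, 0, 0, 0, 0.002, 0.6], [0, 0, 0, 0.001, -0.005, 0, 0.6], [0, 0, 0, 0.001, -0.005, 0, 0.6], [0, 0, 0, 0.001, -0.005, 0, 0.6], [0, 0, 0, 0.001, -0.005, 0, 0.6], [0, 0, 0, 0.001, -0.005, 0, 0.6], [0, 0, 0, 0.001, -0.0045, 0, 0.6], [0, 0, 0, 0, 0, 0, 0.6]]

```text
t: 3.82
tool_pos: [543.6, 1.9, 101.2]
tool_rot: [0.0, 0.995, 0.099, -0.0]
contact_force: [0.5, -0.6, -1.5]
opening: 59.7
```

```bash
python3 - <<'E'
from h import *
o=arm.get_obs();print(o['t'],o['tool_pos'].round(1),o['contact_force'].round(1),o['opening'])
im=vision.capture('top')
c=im[170:260,200:320,::-1];cv2.imwrite('pics/t2.png',cv2.resize(c,None,fx=6,fy=6,interpolation=cv2.INTER_CUBIC))
E
```

```text
3.8167 [543.6   1.9 101.2] [ 0.5 -0.6 -1.5] 59.73541736051052
```

View pics/t2.png

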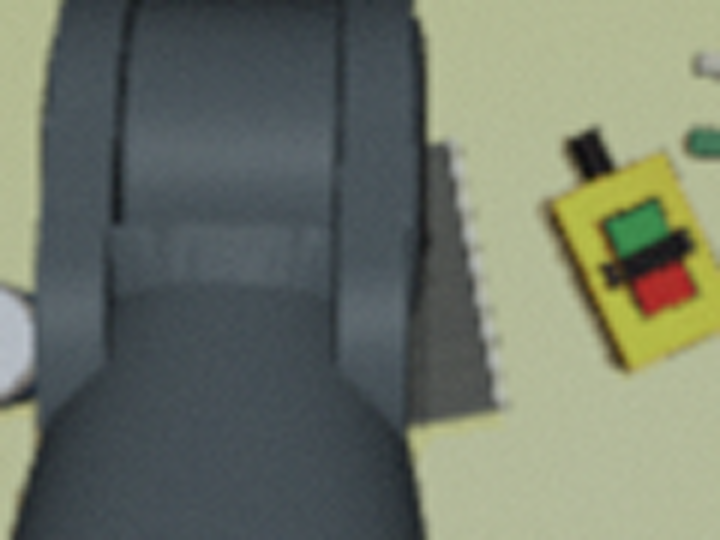

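The arm hides the box from the top, and the switchbox hasn't moved. I'll release after a +1.5 mm centring trim, lift, and check from the side.

Call:
servo_tool:
  rows:
    - [[0, 0, 0, 0, 0.0015, 0, 0.6], [0, 0, 0, 0, 0, -0.001, 0.6], [0, 0, 0, 0, 0, 0, 1], [0, 0, 0, 0, 0, 0, 1], [0, 0, 0, 0, 0, 0, 1], [0, 0, 0, 0, 0, 0.015, 1], [0, 0, 0, 0, 0, 0.02, 1], [0, 0, 0, 0, 0, 0.02, 1]]

```text
t: 4.53
tool_pos: [543.0, 4.6, 155.6]
tool_rot: [-0.0, 0.995, 0.099, -0.001]
contact_force: [0.3, -0.3, 0.0]
opening: 85.9
```

Call:
servo_tool:
  rows:
    - [[0, 0, 0, -0.015, -0.003, 0, 0.35], [0, 0, 0, -0.015, -0.003, 0, 0.35], [0, 0, 0, -0.015, -0.003, 0, 0.35], [0, 0, 0, -0.0075, -0.0015, 0, 0.35], [0, 0, 0, 0, 0, 0, 0.35]]

```text
t: 4.95
tool_pos: [490.0, -6.2, 155.5]
tool_rot: [0.0, 0.995, 0.099, -0.0]
contact_force: [0.0, 0.6, -0.4]
opening: 30.0
```

```bash
python3 - <<'E'
from h import *
o=arm.get_obs();print(o['t'],o['tool_pos'].round(1),o['contact_force'].round(1),o['opening'])
im=vision.capture('side')
c=im[170:260,210:350,::-1];cv2.imwrite('pics/s3.png',cv2.resize(c,None,fx=5,fy=5,interpolation=cv2.INTER_CUBIC))
ey=np.array([-.1977,.9803]);ex=np.array([.9803,.1977])
for q in ([-60,0],[-60,31],[-60,-31],[-29,0],[-91,0]):
    p=np.array([602,14.8])+ex*q[0]+ey*q[1]; print(q,p.round(1),((proj('side',[*p,120])-[210,170])*5).round())
E
```

```text
4.95 [490.   -6.2 155.5] [ 0.   0.6 -0.4] 30.005178005466927
[-60, 0] [543.2   2.9] [374. 183.]
[-60, 31] [537.1  33.3] [376. 206.]
[-60, -31] [549.3 -27.5] [373. 161.]
[-29, 0] [573.6   9.1] [328. 185.]
[-91, 0] [512.8  -3.2] [420. 182.]
```

View pics/s3.png

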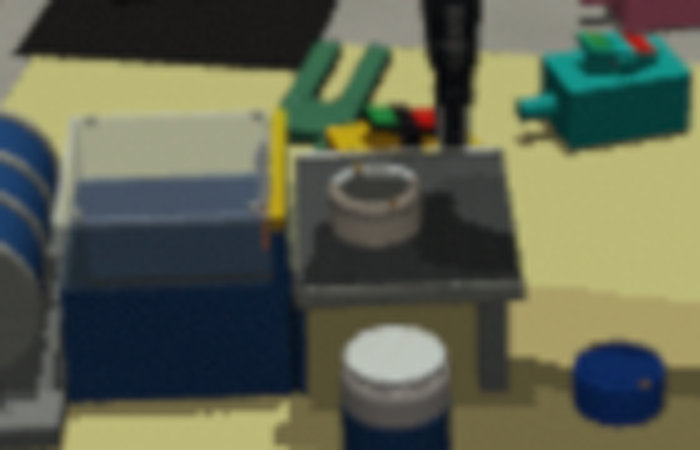

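The side view shows the box upright at crop (375,187), against a predicted (376,185), so it is centred within about 3 mm. Lowering behind it and pushing.

Call:
servo_tool:
  rows:
    - [[0, 0, 0, 0, 0, -0.02, 0.35], [0, 0, 0, 0, 0, -0.02, 0.35], [0, 0, 0, 0, 0, -0.015, 0.35], [0, 0, 0, 0, 0, 0, 0.35], [0, 0, 0, 0.0049, 0.001, 0, 0.35], [0, 0, 0, 0.0049, 0.001, 0, 0.35], [0, 0, 0, 0.0049, 0.001, 0, 0.35], [0, 0, 0, 0.0049, 0.001, 0, 0.35]]

```text
t: 5.67
tool_pos: [512.0, -1.9, 101.2]
tool_rot: [0.0, 0.995, 0.099, 0.001]
contact_force: [-0.5, -0.0, 1.4]
opening: 30.1
```

Call:
servo_tool:
  rows:
    - [[0, 0, 0, 0.0049, 0.001, 0, 0.35], [0, 0, 0, 0.0049, 0.001, 0, 0.35], [0, 0, 0, 0.0049, 0.001, 0, 0.35], [0, 0, 0, 0.0049, 0.001, 0, 0.35], [0, 0, 0, 0.0049, 0.001, 0, 0.35], [0, 0, 0, 0.0049, 0.001, 0, 0.35]]

```text
t: 6.17
tool_pos: [540.5, 4.0, 100.3]
tool_rot: [-0.0, 0.995, 0.099, -0.0]
contact_force: [-0.4, 0.4, 0.1]
opening: 30.1
```

```bash
python3 - <<'E'
from h import *
o=arm.get_obs();p=o['tool_pos'];d=p[:2]-[602,14.8];print(o['t'],p.round(1),d@[.9803,.1977],d@[-.1977,.9803],o['contact_force'].round(1),o['opening'])
im=vision.capture('side')
c=im[170:260,210:350,::-1];cv2.imwrite('pics/s4.png',cv2.resize(c,None,fx=5,fy=5,interpolation=cv2.INTER_CUBIC))
E
```

```text
6.1667 [540.5   4.  100.3] -62.45993517024395 1.594773080992418 [-0.4  0.4  0.1] 30.05071282453084
```

View pics/s4.png

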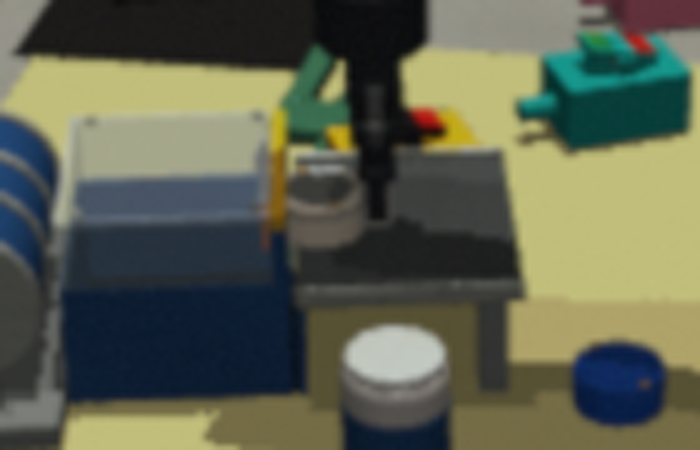

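The box is at crop (323,190), x≈-25, cradled with its leading edge entering the inlet, and there is no side force. Continuing.

Call:
servo_tool:
  rows:
    - [[0, 0, 0, 0.0049, 0.001, 0, 0.35], [0, 0, 0, 0.0049, 0.001, 0, 0.35], [0, 0, 0, 0.0049, 0.001, 0, 0.35], [0, 0, 0, 0.0049, 0.001, 0, 0.35], [0, 0, 0, 0.0049, 0.001, 0, 0.35], [0, 0, 0, 0.0049, 0.001, 0, 0.35]]

```text
t: 6.72
tool_pos: [569.9, 10.0, 100.4]
tool_rot: [0.0, 0.995, 0.099, 0.0]
contact_force: [-0.9, -0.2, 0.8]
opening: 30.1
```

Call:
servo_tool:
  rows:
    - [[0, 0, 0, 0.0049, 0.001, 0, 0.35], [0, 0, 0, 0.0049, 0.001, 0, 0.35], [0, 0, 0, 0.0039, 0.0008, 0, 0.35], [0, 0, 0, 0, 0, 0, 0.35], [0, 0, 0, 0, 0, 0, 0.35]]

```text
t: 7.13
tool_pos: [583.3, 12.8, 100.2]
tool_rot: [-0.0, 0.995, 0.099, -0.0]
contact_force: [-0.6, -1.0, 0.2]
opening: 29.9
```

```bash
python3 - <<'E'
from h import *
o=arm.get_obs();p=o['tool_pos'];d=p[:2]-[602,14.8];print(o['t'],p.round(1),d@[.9803,.1977],d@[-.1977,.9803],o['contact_force'].round(1),o['opening'])
im=vision.capture('side')
c=im[170:260,210:350,::-1];cv2.imwrite('pics/s5.png',cv2.resize(c,None,fx=5,fy=5,interpolation=cv2.INTER_CUBIC))
E
```

```text
7.1333 [583.3  12.8 100.2] -18.76064867408604 1.7100184934539342 [-0.6 -1.   0.2] 29.88238107599464
```

View pics/s5.png

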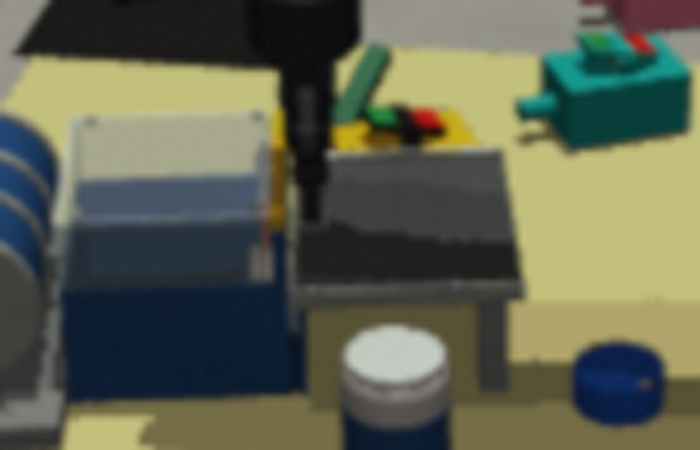

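The box has left the deck. A bit of it shows inside the hopper at (262,262), and the flap is hanging near (265,240). I'll back off a little, wait, and look again.

Call:
servo_tool:
  rows:
    - [[0, 0, 0, 0, 0, 0, 0.35], [0, 0, 0, 0, 0, 0, 0.35], [0, 0, 0, 0, 0, 0, 0.35], [0, 0, 0, 0, 0, 0, 0.35], [0, 0, 0, -0.0098, -0.002, 0, 0.35], [0, 0, 0, -0.0098, -0.002, 0, 0.35], [0, 0, 0, 0, 0, 0, 0.35]]

```text
t: 7.77
tool_pos: [562.2, 8.5, 100.3]
tool_rot: [-0.0, 0.995, 0.099, -0.0]
contact_force: [-0.1, -0.1, -0.0]
opening: 29.7
```

```bash
python3 - <<'E'
from h import *
a=vision.capture('side');b=vision.capture('top')
c=np.vstack([cv2.resize(a[180:255,215:315],None,fx=4,fy=4,interpolation=cv2.INTER_CUBIC),cv2.resize(b[140:215,205:305],None,fx=4,fy=4,interpolation=cv2.INTER_CUBIC)])
cv2.imwrite('pics/s6.png',c[:,:,::-1])
E
```

```text
(no output)
```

View pics/s6.png

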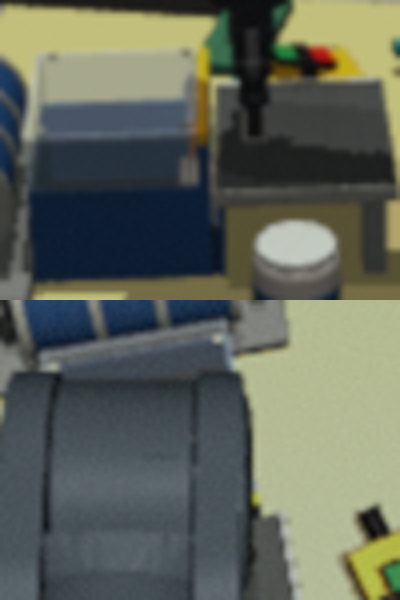

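A whitish piece is still visible at the hopper's front wall, probably the box standing on edge, and the arm blocks the top view. I'll lift and move over to the switch to clear the view, without pressing yet.

Call:
servo_tool:
  rows:
    - [[0, 0, 0, 0, 0, 0.027, 0.3], [0, 0, 0, 0, 0, 0.027, 0.1], [0, 0, 0, 0, 0, 0.027, 0], [0, 0, 0.056, 0.0024, -0.037, 0, 0], [0, 0, 0.056, 0.0024, -0.037, 0, 0], [0, 0, 0.056, 0.0024, -0.037, 0, 0], [0, 0, 0.056, 0.0024, -0.037, 0, 0], [0, 0, 0.056, 0.0024, -0.037, 0, 0]]

```text
t: 8.53
tool_pos: [575.9, -178.1, 181.5]
tool_rot: [0.0, 0.971, 0.239, 0.0]
contact_force: [1.3, 0.5, -0.2]
opening: 0.1
```

```bash
python3 - <<'E'
from h import *
o=arm.get_obs();print(o['t'],o['tool_pos'].round(1),o['tool_rot'].round(3))
a=vision.capture('side');b=vision.capture('top')
c=np.vstack([cv2.resize(a[190:240,215:295],None,fx=6,fy=6,interpolation=cv2.INTER_CUBIC),cv2.resize(b[147:197,205:285],None,fx=6,fy=6,interpolation=cv2.INTER_CUBIC)])
cv2.imwrite('pics/s7.png',c[:,:,::-1])
ey=np.array([-.1977,.9803]);ex=np.array([.9803,.1977])
for q in ([5,0,10],[5,0,72],[30,0,72],[30,0,10],[70,0,40],[60,70,90]):
    p=np.array([602,14.8])+ex*q[0]+ey*q[1]; P=[*p,q[2]]
    print(q,'side',((proj('side',P)-[215,190])*6+2.5).round(),'top',((proj('top',P)-[205,147])*6+[2.5,302.5]).round())
E
```

```text
8.5333 [ 575.9 -178.1  181.5] [0.    0.971 0.239 0.   ]
[5, 0, 10] side [314. 271.] top [261. 609.]
[5, 0, 72] side [310. 179.] top [255. 596.]
[30, 0, 72] side [266. 181.] top [247. 551.]
[30, 0, 10] side [271. 273.] top [254. 566.]
[70, 0, 40] side [199. 231.] top [238. 490.]
[60, 70, 90] side [207. 220.] top [109. 516.]
```

View pics/s7.png

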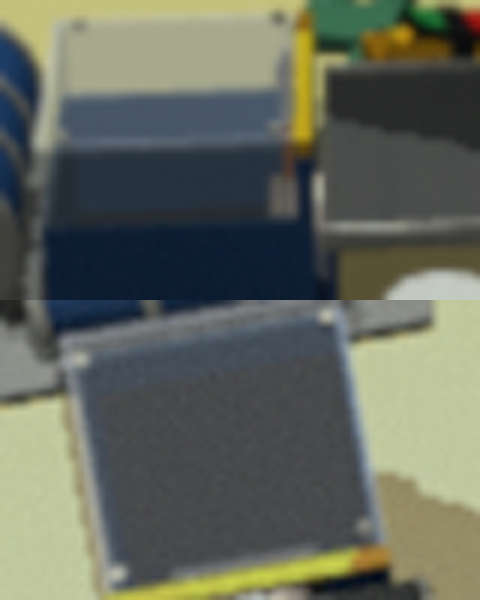

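The side view shows a pale piece at crop (270–298, 170–215) inside the hopper, and there are pale spots at (318,190) and at top crop (285,595) just outside the lintel. The box may be tilted over the deck's end rather than down, so I'll measure by differencing against the start pictures.

```bash
python3 - <<'E'
from h import *
o=np.array([602,14.8]);ey=np.array([-.1977,.9803]);ex=np.array([.9803,.1977])
for n,roi in (('side',(250,195,285,235)),('top',(225,180,275,202))):
    a=cv2.imread(f'pics/{n}0.png').astype(int).mean(2)
    b=np.mean([vision.capture(n).astype(int).mean(2) for _ in range(3)],0)
    x0,y0,x1,y1=roi;print(n,'roi',roi)
    d=(b-a)[y0:y1,x0:x1].round().astype(int)
    print('cols',x0,'..',x1)
    for j in range(y1-y0):
        if abs(d[j]).max()>14: print(y0+j,' '.join('%3d'%v if abs(v)>9 else '  .' for v in d[j]))
for q in ([0,0,90],[-4,0,90],[0,0,120],[10,39,130],[0,39,90],[0,-39,90],[0,39,140],[10,0,140],[31,0,10],[31,0,72],[31,31,41],[0,0,72]):
    P=[*(o+ex*q[0]+ey*q[1]),q[2]];print(q,proj('side',P).round(1),proj('top',P).round(1))
E
```

```text
side roi (250, 195, 285, 235)
cols 250 .. 285
195   .   .   .   .   .   .   .  10   .   .   .   .   .   .   .   .   .   .   .   .   .   .   .   .   . -10 -21 -27 -29 -22   .   .   .   .   .
196   .   .   .   .   .   .   .   .   .   .   .   .   .   .   .   .   .   .   .   .   .   .   .   .   . -16 -33 -39 -39 -37 -28 -12   .   .   .
197   .  10   .   .   .   .   .   .   .   .   .   .   .   .   .   .   .   .   .   .   .   .   .   .   .   . -28 -40 -41 -46 -49 -33   .   .   .
198   .   .   .   .   .   .   .   .   .   .   .   .   .   .   .   .   .   .   .   .   .   .   .   .   .   . -21 -37 -46 -56 -60 -54 -35 -12   .
199   .   .   .   .   .   .  10   .   .   .   .   .   .   .   .   .   .   .   .   .   .   .   .   .   .   . -20 -36 -52 -57 -57 -59 -51 -34 -15
200   .   .   .   .   .   .  10   .   .   .   .   .   .   .   .   .   .   .   . -14 -19 -18 -23 -34 -40 -42 -43 -45 -47 -47 -44 -45 -39 -29 -20
201   .   .   .   .   .   .   .   .   .   .   .   .   .   .   .   .   .   .   . -15 -22 -21 -24 -30 -33 -32 -32 -30 -25 -24 -23 -22 -15 -12 -11
202   .   .   .   .   .   .   .   .   .   .   
[... 8880 characters left out ...]
 -25 -28 -22
201   .   .   .   .   .   .   .   .   .  11   .   .   .   .  10   .   .   .  10  10   .   .   .  10  10  11   .  14  10   .   .   . -18 -26 -23 -25 -27 -27 -24 -24 -26 -25 -27 -28 -27 -23 -27 -23 -27 -24
[0, 0, 90] [267.4 214.9] [247.1 196.7]
[-4, 0, 90] [268.6 214.8] [247.3 197.9]
[0, 0, 120] [267.1 207.2] [246.6 195.5]
[10, 39, 130] [263.9 210.4] [233.7 194.2]
[0, 39, 90] [267.4 220.8] [235.3 198.8]
[0, -39, 90] [267.5 209.2] [258.9 194.5]
[0, 39, 140] [266.8 207.7] [234.  196.9]
[10, 0, 140] [263.9 202.1] [245.7 191.6]
[31, 0, 10] [259.4 235. ] [246.8 190.7]
[31, 0, 72] [258.6 219.7] [245.7 188.2]
[31, 31, 41] [258.8 232.2] [237.2 191.1]
[0, 0, 72] [267.6 219.4] [247.4 197.3]
```

The differences fit a box standing on its edge on the hopper floor against the deck's end. It spans z≈10–72 and x≈-4 to 27, so its centre is about (11, 0, 41). The flap's pixels match the start picture, so it is shut. Step 1 is satisfied, so I'll press the green end.

Call:
servo_tool:
  rows:
    - [[0, 0, 0, -0.002, 0.001, -0.03, 0], [0, 0, 0, 0, 0, -0.03, 0], [0, 0, 0, 0, 0, -0.02, 0], [0, 0, 0, 0, 0, -0.01, 0], [0, 0, 0, 0, 0, -0.006, 0], [0, 0, 0, 0, 0, -0.004, 0], [0, 0, 0, 0, 0, -0.003, 0]]

```text
t: 9.52
tool_pos: [574.2, -175.2, 79.1]
tool_rot: [0.0, 0.971, 0.237, 0.001]
contact_force: [0.9, 0.7, 2.1]
opening: 0.1
```

Call:
servo_tool:
  rows:
    - [[0, 0, 0, 0, 0, -0.003, 0], [0, 0, 0, 0, 0, -0.003, 0], [0, 0, 0, 0, 0, -0.002, 0], [0, 0, 0, 0, 0, 0, 0]]

```text
t: 9.85
tool_pos: [573.4, -175.3, 70.1]
tool_rot: [-0.0, 0.971, 0.237, -0.0]
contact_force: [0.8, 0.5, 0.5]
opening: -0.1
```

Call:
servo_tool:
  rows:
    - [[0, 0, 0, 0, 0, -0.0015, 0], [0, 0, 0, 0, 0, 0, 0], [0, 0, 0, 0, 0, 0.01, 0], [0, 0, 0, 0, 0, 0.03, 0], [0, 0, 0, 0, 0, 0.035, 0], [0, 0, 0, 0, 0, 0.035, 0]]

```text
t: 10.35
tool_pos: [572.9, -175.2, 180.6]
tool_rot: [-0.0, 0.971, 0.237, -0.0]
contact_force: [0.6, -1.2, 1.0]
opening: 0.2
```

Call:
servo_tool:
  rows:
    - [[0, 0, 0, -0.03, -0.025, 0, 0], [0, 0, 0, -0.03, -0.025, 0, 0], [0, 0, 0, -0.03, -0.025, 0, 0], [0, 0, 0, -0.03, -0.025, 0, 0], [0, 0, 0, -0.03, -0.025, 0, 0], [0, 0, 0, -0.03, -0.025, 0, 0], [0, 0, 0, -0.03, -0.025, 0, 0], [0, 0, 0, 0, 0, 0, 0]]

```text
t: 11.02
tool_pos: [359.1, -353.7, 179.7]
tool_rot: [0.001, 0.972, 0.235, -0.001]
contact_force: [-0.2, 0.3, -0.4]
opening: -0.2
```

```bash
python3 - <<'E'
from h import *
o=arm.get_obs();print(o['t'],o['tool_pos'].round(1),o['contact_force'].round(1))
a=vision.capture('side');b=vision.capture('top')
cv2.imwrite('pics/se.png',a[:,:,::-1]);cv2.imwrite('pics/te.png',b[:,:,::-1])
r=lambda x:cv2.resize(x,None,fx=7,fy=7,interpolation=cv2.INTER_CUBIC)
S0=cv2.imread('pics/side0.png')[:,:,::-1]
c=np.hstack([np.vstack([r(S0[185:208,265:315]),r(a[185:208,265:315]),]),np.vstack([r(a[195:241,240:290])])])
d=r(b[180:225,225:325]);c=np.vstack([cv2.copyMakeBorder(c[:, :700],0,0,0,max(0,700-c.shape[1]),cv2.BORDER_CONSTANT),d[:270,:700]])
cv2.imwrite('pics/e.png',c[:600,:,::-1])
for n,im in(('side',a),('top',b)):
    z=cv2.imread(f'pics/{n}0.png')[:,:,::-1]
    for k,q in (('tin',(500,171,50)),('elbow',None),('cutter',(600,-260,10))):
        if q is None: u,v=((278,298) if n=='side' else (150,226))
        else: u,v=proj(n,q).astype(int)
        d=cv2.absdiff(im,np.ascontiguousarray(z))[v-14:v+14,u-20:u+20].max(2);print(n,k,u,v,'pixels changed >40:',(d>40).sum())
E
```

```text
11.0167 [ 359.1 -353.7  179.7] [-0.2  0.3 -0.4]
side tin 289 252 pixels changed >40: 0
side elbow 278 298 pixels changed >40: 0
side cutter 282 197 pixels changed >40: 108
top tin 200 227 pixels changed >40: 0
top elbow 150 226 pixels changed >40: 0
top cutter 327 201 pixels changed >40: 10
```

View pics/e.png

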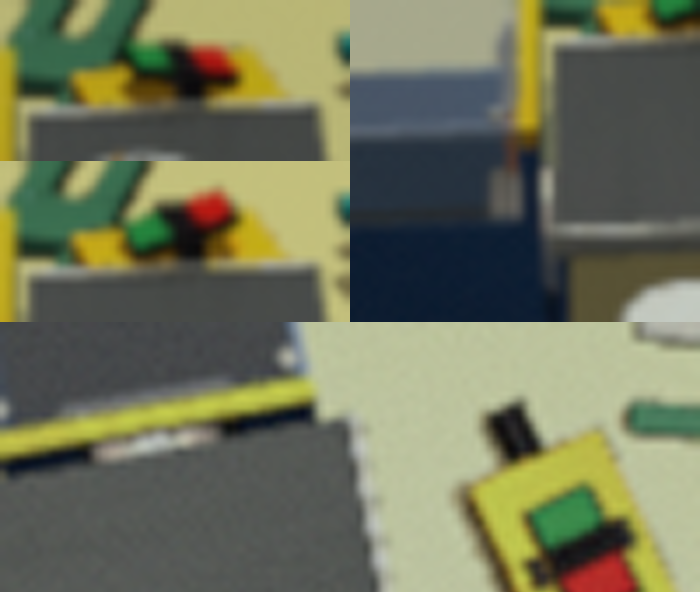

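The rocker has flipped, with green down and red up in the side view. The box shows at the hopper's front edge, unchanged, with its top at z≈72 and the flap hanging. One last numeric check on the cutter and on the box being at rest, then I'll hand in.

```bash
python3 - <<'E'
from h import *
def cut(bgr):
    h=cv2.cvtColor(bgr,cv2.COLOR_BGR2HSV);m=cv2.inRange(h,(45,90,30),(85,255,255));m[:172]=0;m[207:]=0;m[:,:318]=0;m[:,380:]=0
    ys,xs=np.nonzero(m);return len(xs),xs.mean().round(2),ys.mean().round(2)
z=cv2.imread('pics/top0.png');e=cv2.imread('pics/te.png');print('cutter',cut(z),cut(e))
s=cv2.imread('pics/se.png').astype(int);n=vision.capture('side')[:,:,::-1].astype(int)
print('box/flap motion max diff',abs(n-s)[205:236,255:272].max())
z=cv2.imread('pics/side0.png').astype(int);print('flap strip vs start',abs(n-z)[208:217,263:267].mean((0,2)).round())
o=arm.get_obs();print(o['t'],o['contact_force'].round(1))
print(arm.finish_job())
E
```

```text
cutter (587, np.float64(346.78), np.float64(189.78)) (577, np.float64(346.54), np.float64(189.72))
box/flap motion max diff 4
flap strip vs start [5. 5. 6. 5.]
11.1667 [-0.3  0.5 -1. ]
the job is handed in; nothing more can be done
None
```

The box is in the hopper, the flap is shut behind it, and the rocker is on. I handed the job in at t ≈ 11.2 s of the 51 s allowed; it reports no verdict, so these are my own camera readings.

**What I did:** The box stood about 31 mm left of the inlet's middle, so I gripped it, slid it onto the centre line and let go. I then pushed it through the flap with the fingers 30 mm apart. The fingers stopped about 8 mm short of the inlet's front face, so they never reached the flap. Last, I pressed down the green end of the yellow switchbox's rocker with closed fingers and drew the arm clear.

**Last checks:**
- **Rocker:** in the side view the green end is down and the red end up.
- **Flap:** its pixels match the start picture.
- **Box:** it was at rest between the last two side pictures. It seems to stand on its edge against the end of the deck rather than lie flat, with its centre about 11 mm past the inlet's front face and 41 mm above the table. That is inside the hopper limits, but only part of the box could be seen.
- **Bystanders:** the tin and elbow areas are unchanged, and the cutter's centre moved about 0.2 pixel, under 1 mm. One coarse check did flag changed pixels in the side view near the cutter; I put that down to the flipped rocker and shadows, since the top view shows the cutter in place.

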